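Deliver one specimen cassette from the bench dispenser

ROBOT

A 6-joint arm with a two-finger parallel gripper is mounted at the origin on the work surface. World frame = base frame: x ahead of the robot, y to its left, z up, the work surface at z = 0. Lengths are in mm, angles in degrees, forces in N, time in s.
With the tool pointing down it reaches from about 350 to 975 mm from the base axis. Payload 4.9 kg.
Tool frame: the origin (TCP) lies at the very end of the fingers, on their centre line; the grasp point (between the pads) lies 19 mm behind it (r.grip_point_offset is the distance from the TCP to the grasp point, in mm); z points along the fingers, x is the direction in which the jaws open and shut, and the axes are right-handed (so a half turn about z gives the same grasp; the last joint's range is limited). The gripper opens to 85 mm and grips with 20 to 120 N. Pads are 22 mm wide; open, the fingers measure 114 mm over their backs; the gripper's body (76 mm by 85 mm) begins 54 mm behind the grasp point. The pads swing forward as they close: fully open they stand 13 mm farther back than shut.
Start: joints at [-75.63, 3.019, 92.412, -0, 84.569, -6.818], TCP at [225.887, -582.732, 231.304] pointing down, gripper open.
Joint ranges: [-172.51, 172.51], [-57.92, 126.97], [3.15, 148.05], [-58.71, 238.71], [5.1, 150.11], [-179.66, 179.66]. Speed limits (degrees/s): [147.25, 147.25, 180, 180, 180, 180].

INTERFACE

Orientations are given as [roll, pitch, yaw] about the fixed x, y, z axes, in that order (R = Rz(yaw) Ry(pitch) Rx(roll)).
In Python, from workcell import r, optics gives the robot as it stands.
- The arm moves only by the tool play_rows, never from a script. Its argument "targets" is a list of rows, each a list of 7 numbers: the shift along the tool's x, y, z in cm, then the turn, a rotation vector about the tool's x, y, z in degrees, then the closure in counts, from 0 (fully open) to 255 (shut). A call has 1 to 20 rows; each row is the pose to reach, as a shift and turn from the pose measured when the call began, along the tool's axes at that moment; what a row does not reach only later rows make up. A row lasts 1/8 s, in which the tool goes at most 62.5 mm and 10.7 degrees, less where a joint would pass 70% of its speed; a pose out of reach is approached as far as the arm can. A call with a gripper value outside its range is refused whole. The fingers move at their own pace and stop on an object; "force" is the grip in N (left out, the last holds). Time passes only in rows, so rows that repeat a pose let the fingers close. It gives the time, the measured TCP pose, the force and the opening at its end, in the units of the state.
- r.get_obs(): the state, without advancing time (a new reading comes with each control period).
- optics.camera(name): name is "scene" or "side" or "wrist"; returns (picture, depth): 480x640x3 uint8, red, green, blue; 480x640 float32, mm along the optical axis (not along the pixel's ray), 0 where there is no reading.
- optics.camera_model(name): a dict with "vfov" (degrees; the focal length in pixels is half the picture's height over the tangent of half this angle, whatever the lens; pixels are square), "cx", "cy" (the principal point, pixels), "rvec" (rotation vector, rad) and "tvec" (3), from world to camera coordinates, as OpenCV has them. Camera axes: x right, y down, z forward; pixel columns grow to the right and rows downward; lengths in mm; the calibration is good to about 2 mm. The wrist camera is an equidistant fisheye: a pixel r from the principal point sees the ray r / f radians off the axis. A picture is of the moment at which its call begins: read the wrist's pose just before it. camera_model takes no time and is no camera call; for the wrist camera it gives the pose at the moment of the call.
- r.sign_off(): hands the job in, once; it reports no verdict.
Trained networks look in the newest picture that a camera, given by its name, has taken for a name from the list of things; names that differ only in an ending like _2 or _b are one class to them, and where a whole thing is asked for, a point or a joint stands for the part that bears it (a point fixed in the world has none). Each returns a list of dicts, best first, with "score" (0 to 1); they miss things now and then, are a little off and sometimes report something else, mostly with a low value. They report only what shows in the picture. A call takes as long as a camera call. They do not tell look-alikes from the thing itself.
- optics.regions_of(camera, thing): "mask" (480x640 bool, what is visible of it) and "position" ([row, column] in pixels, amid what is visible of it).
The state is a dict: "time": time; "qpos": joint angles; "joint_velocities": joint speeds; "joint_efforts": joint torques, N m; "tcp_pos": TCP position; "tool_rot": TCP orientation; "force": force on the tool from outside, world axes, zero at the start; "wrist_torque": the same for the moment, N m; "gripper_width": finger opening in mm.
Only numpy, scipy, OpenCV 4.12 (cv2) and the standard library are available. Lean on these libraries where they do the work, as an engineer would, in place of code of your own. Each camera call takes 0.05 s, during which the arm holds its last target. There are 200 camera calls.

TASK

Push the steel tray along its lane until it is fully home under the dispenser's lip; then twist the dispenser's spring-return knob clockwise to its stop, just once, and let it spring all the way back, so that one cassette drops into the tray and the rest of the stack settles down in the hopper. Leave the tray home and do not disturb the other things on the bench.

Things in the scene. Friction and masses are not known exactly. Their poses are not given: they have to be found in the camera images.
- dispenser: Grey cassette dispenser fixed to the bench; place and yaw vary. Origin at bench level under the hopper's centre. Own axes: z up, -y along the tray lane, +y to the housing with the knob, -x towards the robot at yaw 0. Hopper: open clear-sided shaft, 43 x 33 mm inside, rim 72 mm up, four cassettes stacked in it. Housing: box 80 (x) x 95 (y) x 72 mm high, centred at y = +64 mm, knob on top.
- hopper_floor (a point): Centre of the hopper's floor, 24 mm above the bench; axes as the dispenser's. A pusher geared to the knob (38 mm over the full turn) drives the bottom cassette out to -y over the lip; it tips over the edge only in about the last tenth of the turn. When the knob springs back the pusher withdraws and the stack drops by one.
- lane_end (a point): Middle of the lane's open end, at bench level, dispenser y = -217 mm; axes as the dispenser's. The lane's two aluminium rails, 8 mm high and 6 mm thick, centred at x = -43.5 and +43.5 mm, run from here to y = -20 mm; the tray slides between them on the bench.
- lip (a point): Middle of the lip's edge over which cassettes drop, 24 mm above the bench at dispenser y = -33 mm; axes as the dispenser's. The end wall of the tray, when home, stands under the lip, whose underside is 21 mm up.
- dock (a point): Fixed point at bench level, dispenser y = -60.5 mm, where the tray's origin lies when it is fully home (its end wall under the lip, against the foot of the hopper); axes as the dispenser's.
- knob_axis (a point): Fixed point on the knob's vertical turning axis, 86 mm above the bench, at dispenser y = +66 mm; axes as the dispenser's. The knob is a black round hub, 34 mm across, with one wing; both end 100 mm above the bench.
- wing_end (a point): Point on the centre line of the knob's wing, 42 mm from the axis, 89 mm above the bench; turns with the knob. The wing is a bar 12 mm thick reaching 50 mm out from the axis, 78 to 100 mm above the bench. At rest it points 3.55 rad anticlockwise (from above) of dispenser +x: to -x and a little to the hopper. It can be pushed from its hopper side with shut fingers, or pinched.
- knob (a joint): Turn of the knob in rad: 0 at rest, growing clockwise seen from above (the wing swings towards dispenser +y), 1.2 at the stop. A spring returns it: 0.06 N m at rest rising to 0.20 N m at the stop (about 5 N on the wing's end).
- tray: Open steel tray standing on the bench in the lane, some way short of home; 76 (x) x 80 (y) mm outside, 18 mm high, walls and floor 3 mm, about 0.15 kg. Origin at the centre of its underside; axes nearly parallel to the dispenser's. Pushing its outer end wall in the +y direction brings it home, where it stops against the hopper's foot.
- cassette1_mid (a point): Centre of off-white plastic specimen cassette number 1 counted from the bottom of the stack: 40 (x) x 30 (y) x 10 mm, 16 g (the one to be delivered).
- cassette2_mid (a point): Centre of off-white plastic specimen cassette number 2 counted from the bottom of the stack: 40 (x) x 30 (y) x 10 mm, 16 g.
- cassette3_mid (a point): Centre of off-white plastic specimen cassette number 3 counted from the bottom of the stack: 40 (x) x 30 (y) x 10 mm, 16 g.
- cassette4_mid (a point): Centre of off-white plastic specimen cassette number 4 counted from the bottom of the stack: 40 (x) x 30 (y) x 10 mm, 16 g.
- wash_bottle: White plastic wash bottle, 68 mm wide and 160 mm tall, standing to the left of the dispenser; bystander. Origin at the centre of its underside.
- sample_jar: Amber glass jar with a white lid, 44 mm wide and 50 mm tall, beyond the lane; bystander. Origin at the centre of its underside.
- spare: A loose cassette like those in the hopper, 40 x 30 x 10 mm, lying on the bench beyond the dispenser; bystander. Origin at the centre of its underside.
- slide_box: White cardboard slide box, 82 x 57 x 30 mm, beyond the dispenser's housing; bystander. Origin at the centre of its underside.
- forceps: Steel forceps, 120 mm long, lying on the bench near the robot; bystander. Origin at the centre of its underside.
- block: Plain wooden block, 50 x 160 x 35 mm, on the bench near the robot; bystander. Origin at the centre of its underside.
Things that resemble listed ones, but are neither listed nor needed, are in the scene too. Of the things that look like the tray, the smallest one is meant.

How it is judged (in metres and radians):
On the way, in this order (a step that is already met when the one before it is completed fails the run):
1. the tray is fully home in its lane (within 6 mm) with the knob still at rest (y of tray in the frame of dock between -0.006 and 0.006 m and x of tray in the frame of dock between -0.005 and 0.005 m and value of joint knob below 0.15 rad), for 0.2 s.
2. the knob is turned to its stop (over 1.15 of 1.2 rad) (value of joint knob above 1.15 rad), for 0.1 s.
At the end, for the whole second after the job is handed in: The bottom cassette lies inside the tray (its centre less than 22 mm above the tray's underside), the tray stands at rest within 6 mm of home, the knob is back at rest (under 0.06 rad), and the other three cassettes sit squarely in the hopper, one place lower (within 3 mm in height, 6 mm sideways) (y of tray in the frame of dock between -0.006 and 0.006 m and x of tray in the frame of dock between -0.005 and 0.005 m and x of cassette1_mid in the frame of tray between -0.034 and 0.034 m and y of cassette1_mid in the frame of tray between -0.036 and 0.036 m and z of cassette1_mid in the frame of tray below 0.022 m and horizontal distance between each of cassette2_mid, cassette3_mid, cassette4_mid and hopper_floor below 0.006 m and z of cassette2_mid in the frame of dispenser between 0.026 and 0.032 m and z of cassette3_mid in the frame of dispenser between 0.036 and 0.042 m and z of cassette4_mid in the frame of dispenser between 0.046 and 0.052 m and value of joint knob below 0.06 rad and linear speed of tray below 0.02 m/s); the robot touches nothing.
It fails at once if a second cassette leaves the hopper (horizontal distance between any of cassette2_mid, cassette3_mid, cassette4_mid and dispenser above 0.025 m).
It fails at once if a bystander is moved by more than 30 mm (distance of any of wash_bottle, sample_jar, spare, slide_box, forceps, block from where it was at the start of the episode above 0.03 m).
It also fails if it takes over 48 s, if anything falls off the work surface, if the arm or the gripper's body presses on something with over 40 N, if the wrist force passes 120 N, or if a joint passes its speed limit or range.

## Working session

There is one attempt and no reset: what is moved stays moved. The work goes in short steps, Python scripts to look and compute and a tool call to move; the robot and the scene stay as the last step left them, time stands still between calls to the robot, and variables do not carry over. Pictures are saved under pics/ and viewed, about 8 in all and at most 12, crops included, and the job is handed in when it is done.

Besides the shell and the picture viewer there is one more tool, called after "Request:" as name(argument=value, ...), one argument or row to a line, values as JSON. play_rows: Moves the arm, as the interface text tells. Its arguments: {"type":"object","properties":{"targets":{"type":"array","items":{"type":"array","items":{"type":"number"}}},"force":{"type":"number"}},"required":["targets"]}

```bash
mkdir -p pics
cat > h.py <<'E'
import numpy as np, cv2
from workcell import r, optics
def model(n):
    m=optics.camera_model(n); R=cv2.Rodrigues(np.array(m["rvec"],float))[0]; t=np.array(m["tvec"],float).ravel()
    f=240/np.tan(np.radians(m["vfov"])/2); return f,m["cx"],m["cy"],R,t
def cloud(n,d,m=None):
    f,cx,cy,R,t=m or model(n); v,u=np.mgrid[:480,:640].astype(float)
    x=(u-cx)/f;y=(v-cy)/f
    if n=="wrist":
        a=np.hypot(x,y)+1e-9; s=np.where(a<1.5,np.tan(np.minimum(a,1.5)),0)/a; x=x*s;y=y*s
    P=np.stack([x*d,y*d,d],-1); W=(P-t)@R; W[d<=0]=np.nan; return W
def save(n,p): cv2.imwrite("pics/"+n+".png",cv2.cvtColor(p,cv2.COLOR_RGB2BGR))
E
cat > a.py <<'E'
from h import *
print(r.get_obs())
for n in("scene","side"):
    p,d=optics.camera(n); save(n+"0",p); np.save(n+"0.npy",d); W=cloud(n,d)
    for th in("dispenser","tray","knob","wing_end","slide_box","wash_bottle","block","sample_jar","spare","forceps"):
        for q in optics.regions_of(n,th)[:4]:
            w=W[q["mask"]]; w=w[~np.isnan(w[:,0])]
            if len(w): print(n,th,round(q["score"],2),np.round(q["position"]),len(w),"med",np.round(np.median(w,0)),"lo",np.round(np.percentile(w,3,0)),"hi",np.round(np.percentile(w,97,0)))
E
python3 a.py
```

```text
{'time': 0.0, 'qpos': array([-7.56292980e+01,  3.05906131e+00,  9.24909176e+01,  2.15261655e-03,
        8.45674264e+01, -6.81885647e+00]), 'joint_velocities': array([-0.02767166, -0.03573323,  0.05411512, -0.06224809, -0.00138086,
        0.02615973]), 'joint_efforts': array([ 4.50918997e-04, -3.93680906e+01, -3.70178533e+01, -1.34038405e-04,
        6.99764933e-03,  1.17621505e-05]), 'tcp_pos': array([ 225.76102772, -582.15034614,  230.05574543]), 'tool_rot': array([-1.79983933e+02,  1.16320446e-01, -6.88106312e+01]), 'force': array([-0.31069077, -0.35952675,  0.53095654]), 'wrist_torque': array([ 0.05366304, -0.01151714,  0.02149134]), 'gripper_width': 85.31103435445009}
scene dispenser 0.85 [275. 346.] 2188 med [542. 107.  61.] lo [ 463. -119.    2.] hi [574. 162. 101.]
scene tray 0.75 [320. 464.] 1452 med [540. 404.  92.] lo [508. 371.   5.] hi [553. 433. 160.]
scene tray 0.72 [378. 359.] 2469 med [759. 254.   6.] lo [696. 192.   1.] hi [827. 319.  27.]
scene tray 0.72 [204. 280.] 96 med [ 347. -247.    5.] lo [ 294. -257.   -4.] hi [ 401. -237.    9.]
scene tray 0.56 [163. 251.
[... 1910 characters left out ...]
 hi [613. -67.  54.]
side wing_end 0.88 [201. 323.] 307 med [517. 103.  97.] lo [481.  95.  78.] hi [543. 125. 104.]
side slide_box 0.8 [224. 373.] 679 med [645.  89.  31.] lo [606.  73.   4.] hi [685. 132.  35.]
side wash_bottle 0.9 [157. 313.] 970 med [514. 377.  82.] lo [486. 365.  12.] hi [544. 405. 162.]
side block 0.72 [208. 248.] 898 med [318. 175.  36.] lo [282. 121.   5.] hi [352. 272.  40.]
side sample_jar 0.8 [273. 371.] 458 med [592. -94.  39.] lo [ 575. -103.    3.] hi [612. -67.  54.]
side spare 0.48 [252. 362.] 167 med [603.  11.  12.] lo [584.  -0.   3.] hi [621.  30.  15.]
side forceps 0.86 [348. 259.] 360 med [ 349. -249.    6.] lo [ 291. -260.    1.] hi [ 400. -239.   10.]
```

```bash
cat > b.py <<'E'
from h import *
P=[]
for n in("scene","side"):
    W=cloud(n,np.load(n+"0.npy")).reshape(-1,3); P.append(W[~np.isnan(W[:,0])])
for n,W in zip(("scene","side"),P):
    b=(W[:,0]>430)&(W[:,0]<600)&(W[:,1]>-200)&(W[:,1]<190)
    for nm,lo,hi in(("housetop",69,76),("knobtop",97,106)):
        w=W[b&(W[:,2]>lo)&(W[:,2]<hi)&((W[:,1]>30)if nm!="x" else True)]
        rc=cv2.minAreaRect(w[:,:2].astype(np.float32)); print(n,nm,len(w),np.round(rc[0],1),np.round(rc[1],1),round(rc[2],1),np.round(np.median(w[:,2]),1))
    w=W[b&(W[:,2]>4)&(W[:,2]<30)&(W[:,1]<0)]
    print(n,"low",len(w))
allW=np.vstack(P)
# top-down height map, 1px=0.5mm  x:420..620 y:-220..180
im=np.zeros((500,800,3),np.uint8)
for k,W in enumerate(P):
    s=W[(W[:,2]>3)]
    u=((180-s[:,1])*2).astype(int); v=((s[:,0]-400)*2).astype(int)
    ok=(u>=0)&(u<800)&(v>=0)&(v<500)
    c=np.clip(s[:,2]*2.2+30,0,255)
    for a,b_,cc in zip(u[ok],v[ok],c[ok]):
        cv2.circle(im,(int(a),499-int(b_)),1,(int(cc) if k==0 else 60,int(cc),int(cc) if k else 60),-1)
cv2.imwrite("pics/top.png",im)
a=cv2.imread("pics/side0.png")[150:330,200:460]; cv2.imwrite("pics/sidec.png",cv2.resize(a,None,fx=3,fy=3,interpolation=cv2.INTER_CUBIC))
E
python3 b.py
```

```text
scene housetop 651 [525.3  94.2] [134.9  80. ] 77.5 72.1
scene knobtop 144 [517.1 107.5] [64.1 30.5] 25.4 100.6
scene low 767
side housetop 424 [524.3  92.7] [133.6  79.1] 77.6 73.8
side knobtop 153 [514.1 106.4] [65.8 33.3] 24.6 102.0
side low 1519
```

View pics/sidec.png

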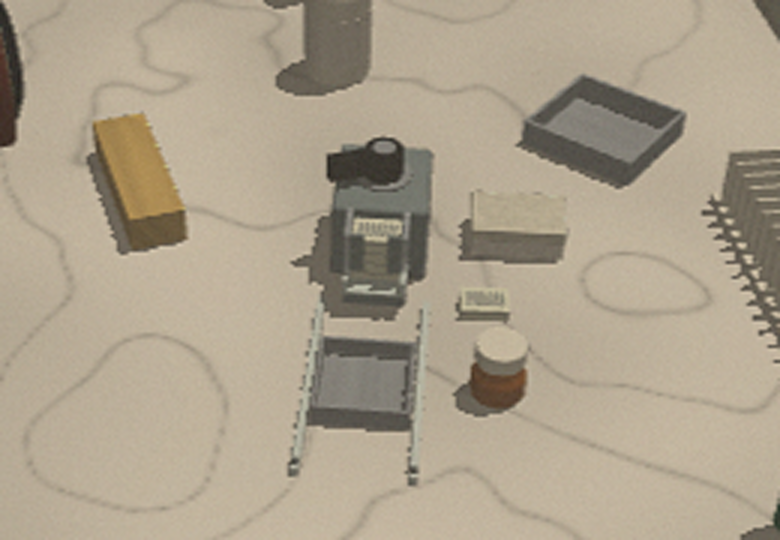

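View pics/top.png

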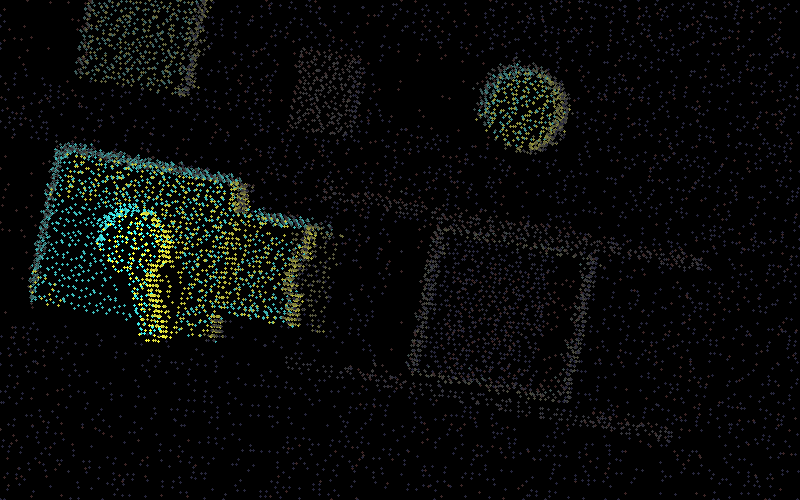

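The side view shows the tray (small, in the rails, about 360,380 in the crop), the knob wing pointing towards the robot, and a larger look-alike tray. The height map shows the dispenser yaw at about -11°. Next I'll fit the pose.

```bash
cat > c.py <<'E'
from h import *
from scipy.optimize import minimize
P=[]
for n in("scene","side"):
    W=cloud(n,np.load(n+"0.npy")).reshape(-1,3); P.append(W[~np.isnan(W[:,0])])
def tod(w,p):
    c,s=np.cos(p[2]),np.sin(p[2]); d=w[:,:2]-p[:2]; return np.c_[c*d[:,0]+s*d[:,1],-s*d[:,0]+c*d[:,1]]
sg=lambda x,k=1.0:1/(1+np.exp(-np.clip(x/k,-40,40)))
box=lambda q,x0,x1,y0,y1:sg(q[:,0]-x0)*sg(x1-q[:,0])*sg(q[:,1]-y0)*sg(y1-q[:,1])
g=np.array([520,40,-.19])
for n,W in list(zip(("scene","side"),P))+[("both",np.vstack(P))]:
    near=W[np.hypot(W[:,0]-500,W[:,1])<260]
    rail=near[(near[:,2]>6)&(near[:,2]<12)]; top=near[(near[:,2]>69)&(near[:,2]<76)]
    bench=near[np.abs(near[:,2])<3]
    def cost(p):
        q=tod(rail,p); t=tod(top,p); b=tod(bench,p)
        return -(box(q,-47,-40.5,-217,-20)+box(q,40.5,47,-217,-20)).sum()-2*box(t,-40,40,16.5,111.5).sum()+.5*box(b,-40,40,16.5,111.5).sum()
    best=min((minimize(cost,g+np.array([dx,dy,a]),method="Nelder-Mead",options=dict(xatol=.01,fatol=.01,initial_simplex=g+np.array([dx,dy,a])+np.array([[0,0,0],[6,0,0],[0,6,0],[0,0,.04]]))) for dx in(-8,0,8) for dy in(-8,0,8) for a in(-.02,.02)),key=lambda o:o.fun)
    p=best.x; print(n,np.round(p[:2],1),np.degrees(p[2]).round(2),best.fun)
    k=near[(near[:,2]>97)&(near[:,2]<106)]; q=tod(k,p); print(" knob top d-range",np.percentile(q,[2,98],axis=0).round(1).tolist())
    w=near[(near[:,2]>15)&(near[:,2]<22)]; q=tod(w,p); m=(abs(q[:,0])<42)&(q[:,1]<-36); print(" tray wall d-range",m.sum(),np.percentile(q[m],[3,97],axis=0).round(1).tolist())
p=best.x;c,s=np.cos(p[2]),np.sin(p[2]); np.save("pose.npy",p)
E
python3 c.py
```

```text
scene [517.3  49. ] -11.2 -1237.7773519003292
 knob top d-range [[-43.0, 45.2], [15.7, 81.1]]
 tray wall d-range 135 [[-38.9, -162.7], [37.9, -80.7]]
side [515.  44.] -11.21 -953.3469713122167
 knob top d-range [[-43.8, 48.1], [14.2, 84.4]]
 tray wall d-range 204 [[-37.4, -158.5], [37.3, -76.6]]
both [516.1  47.2] -11.32 -2159.7577925387254
 knob top d-range [[-44.0, 45.1], [15.1, 82.9]]
 tray wall d-range 339 [[-37.7, -161.7], [37.6, -79.2]]
```

```bash
cat > plan.py <<'E'
from h import *
from scipy.spatial.transform import Rotation as Ro
D=np.array([516.,46.5,-11.25])
def todisp(x):
    a=np.radians(D[2]);d=x[:2]-D[:2];return np.array([np.cos(a)*d[0]+np.sin(a)*d[1],-np.sin(a)*d[0]+np.cos(a)*d[1],x[2]])
def plan(ts):
    o=r.get_obs(); R0=Ro.from_euler("xyz",o["tool_rot"],degrees=True); print("d-pos",todisp(o["tcp_pos"]).round(1),"rot",o["tool_rot"].round(1),"F",o["force"].round(1),"w",round(o["gripper_width"],1),"t",o["time"])
    a=np.radians(D[2])
    for x,y,z,yw in ts:
        w=np.array([D[0]+np.cos(a)*x-np.sin(a)*y,D[1]+np.sin(a)*x+np.cos(a)*y,z])
        R=Ro.from_euler("xyz",[180,0,D[2]+yw],degrees=True)
        print(np.r_[R0.inv().apply(w-o["tcp_pos"])/10,(R0.inv()*R).as_rotvec(degrees=True)].round(2).tolist())
E
python3 -c "
from plan import *
plan([(0,-192,120,0),(0,-192,30,0),(0,-192,7,0)])"
```

```text
d-pos [-161.8 -673.7  231.3] rot [-180.     0.   -68.8] F [-0.5 -0.6 -0.4] w 85.6 t 1.1
[-31.98, -39.49, 11.13, -0.0, 0.0, -57.56]
[-31.98, -39.49, 20.13, -0.0, 0.0, -57.56]
[-31.98, -39.49, 22.43, -0.0, 0.0, -57.56]
```

Request:
play_rows(
  targets=[
    [-32,-39.5,11.1,0,0,-57.6,255],
    [-32,-39.5,11.1,0,0,-57.6,255],
    [-32,-39.5,11.1,0,0,-57.6,255],
    [-32,-39.5,11.1,0,0,-57.6,255],
    [-32,-39.5,11.1,0,0,-57.6,255],
    [-32,-39.5,11.1,0,0,-57.6,255],
    [-32,-39.5,11.1,0,0,-57.6,255],
    [-32,-39.5,11.1,0,0,-57.6,255],
    [-32,-39.5,11.1,0,0,-57.6,255],
    [-32,-39.5,11.1,0,0,-57.6,255],
    [-32,-39.5,11.1,0,0,-57.6,255],
    [-32,-39.5,11.1,0,0,-57.6,255],
    [-32,-39.5,15,0,0,-57.6,255],
    [-32,-39.5,18.5,0,0,-57.6,255],
    [-32,-39.5,18.5,0,0,-57.6,255],
    [-32,-39.5,18.5,0,0,-57.6,255],
  ],
)

```text
time: 3.1
tcp_pos: [479.3, -142.5, 47.7]
tool_rot: [180.0, -0.1, -11.3]
force: [0.5, -0.1, -0.4]
gripper_width: -0.0
```

```bash
python3 -c "
from plan import *
plan([(0,-192,7,0),(0,-178,7,0),(0,-111,7,0)])
p,d=optics.camera('wrist'); save('w1',p); m=model('wrist'); W=cloud('wrist',d,m)
a=np.radians(D[2]); q=W-np.r_[D[:2],0]; X=np.cos(a)*q[...,0]+np.sin(a)*q[...,1]; Y=-np.sin(a)*q[...,0]+np.cos(a)*q[...,1]
f=lambda c,zl,zh:(W[...,2]>zl)&(W[...,2]<zh)&c
k=f((abs(X)<34)&(Y>-185)&(Y<-75),14,24);print('wall y',k.sum(),np.percentile(Y[k],[2,25,50,75,98]).round(1) if k.sum() else '')
for s in(-1,1):
  k=f((abs(X-s*43.5)<10)&(Y>-215)&(Y<-25),5,12)
  if k.sum(): print('rail',s,k.sum(),np.percentile(X[k],[5,50,95]).round(1),np.polyfit(Y[k],X[k],1).round(4),W[...,2][k].mean())
"
```

```text
d-pos [   0.9 -192.6   47.7] rot [ 1.80e+02 -1.00e-01 -1.13e+01] F [ 0.5 -0.1 -0.4] w -0.0 t 3.1
[-0.09, -0.06, 4.07, 0.03, -0.11, -0.02]
[-0.09, -1.46, 4.07, 0.03, -0.11, -0.02]
[-0.1, -8.16, 4.07, 0.03, -0.11, -0.02]
wall y 2825 [-158.9 -156.6 -113.9  -81.3  -79.2]
rail -1 4267 [-47.8 -44.5 -36.6] [ 8.00000e-04 -4.38902e+01] 8.620829513984058
rail 1 3963 [38.7 41.5 44.5] [-1.10000e-03  4.12623e+01] 8.563234784568024
```

View pics/w1.png

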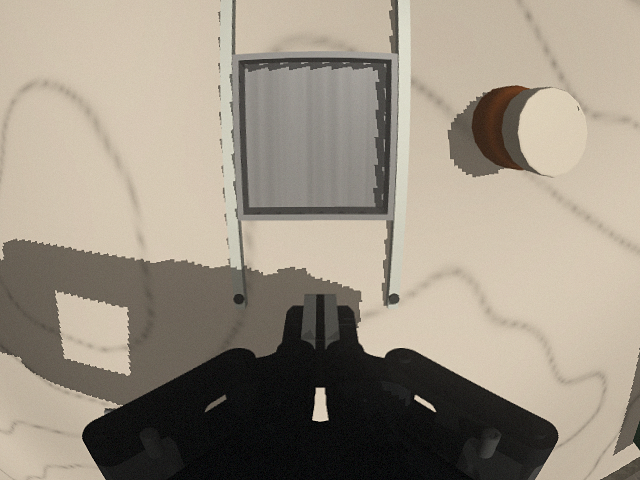

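The wrist view shows the tray square between the rails (outer wall at row 217), with the shut fingers centred behind it. I'll lower them and push slowly.

Request:
play_rows(
  targets=[
    [-0.1,0,2.5,0,0,0,255],
    [-0.1,0,4.0,0,0,0,255],
    [-0.1,0,4.0,0,0,0,255],
    [-0.1,-1,4.0,0,0,0,255],
    [-0.1,-1.8,4.0,0,0,0,255],
    [-0.1,-2.3,4.0,0,0,0,255],
    [-0.1,-2.8,4.0,0,0,0,255],
    [-0.1,-3.4,4.0,0,0,0,255],
    [-0.1,-4.0,4.0,0,0,0,255],
    [-0.1,-4.6,4.0,0,0,0,255],
    [-0.1,-5.2,4.0,0,0,0,255],
    [-0.1,-5.8,4.0,0,0,0,255],
    [-0.1,-6.4,4.0,0,0,0,255],
    [-0.1,-7.0,4.0,0,0,0,255],
    [-0.1,-7.3,4.0,0,0,0,255],
    [-0.1,-7.5,4.0,0,0,0,255],
    [-0.1,-7.6,4.0,0,0,0,255],
  ],
)

```text
time: 5.28
tcp_pos: [493.7, -67.9, 8.2]
tool_rot: [180.0, -0.2, -11.3]
force: [0.3, -0.9, 0.7]
gripper_width: -0.1
```

```bash
python3 -c "
from plan import *
plan([(0,-111.5,7,0)])"
```

```text
d-pos [   0.5 -116.5    8.2] rot [180.   -0.2 -11.3] F [ 0.3 -0.9  0.7] w -0.1 t 5.275
[-0.05, -0.5, 0.12, 0.05, -0.18, -0.0]
```

Next, small steps until the force rises.

Request:
play_rows(
  targets=[
    [0,-0.2,0,0,0,0,255],
    [0,-0.3,0,0,0,0,255],
    [0,-0.4,0,0,0,0,255],
    [0,-0.4,0,0,0,0,255],
  ],
)

```text
time: 5.78
tcp_pos: [494.5, -63.8, 8.2]
tool_rot: [180.0, -0.2, -11.3]
force: [-0.7, -0.2, 0.3]
gripper_width: 0.1
```

Request:
play_rows(
  targets=[
    [0,-0.1,0,0,0,0,255],
    [0,-0.2,0,0,0,0,255],
    [0,-0.2,0,0,0,0,255],
  ],
)

```text
time: 6.15
tcp_pos: [494.9, -61.7, 8.2]
tool_rot: [180.0, -0.2, -11.3]
force: [-0.2, -1.3, 0.0]
gripper_width: -0.1
```

Request:
play_rows(
  targets=[
    [0,-0.1,0,0,0,0,255],
    [0,-0.2,0,0,0,0,255],
    [0,-0.2,0,0,0,0,255],
  ],
)

```text
time: 6.52
tcp_pos: [495.3, -59.6, 8.1]
tool_rot: [180.0, -0.2, -11.2]
force: [0.2, 0.0, 0.3]
gripper_width: 0.2
```

Request:
play_rows(
  targets=[
    [0,-0.1,0,0,0,0,255],
    [0,-0.2,0,0,0,0,255],
    [0,-0.2,0,0,0,0,255],
  ],
)

```text
time: 6.9
tcp_pos: [495.5, -59.0, 8.2]
tool_rot: [179.8, -0.2, -11.2]
force: [-1.6, -7.4, 0.7]
gripper_width: 0.2
```

Force rises, so the tray is at the stop. I'll back off, lift to see tray and knob, and check.

Request:
play_rows(
  targets=[
    [0,1.0,0,0,0,0,255],
    [0,2.5,0,0,0,0,255],
    [0,2.5,-5,0,0,0,255],
    [0,1.5,-10,0,0,0,255],
    [0,0,-14,0,0,0,255],
    [0,0,-14,0,0,0,255],
    [0,0,-14,0,0,0,255],
  ],
)

```text
time: 7.78
tcp_pos: [494.5, -58.7, 147.3]
tool_rot: [179.8, -0.1, -11.2]
force: [0.3, 0.3, -0.9]
gripper_width: 0.5
```

```bash
cat > e.py <<'E'
import sys
from plan import *
plan([])
p,d=optics.camera('wrist'); save(sys.argv[1],p); m=model('wrist'); W=cloud('wrist',d,m)
a=np.radians(D[2]); q=W-np.r_[D[:2],0]; X=np.cos(a)*q[...,0]+np.sin(a)*q[...,1]; Y=-np.sin(a)*q[...,0]+np.cos(a)*q[...,1]; Z=W[...,2]
def s(n,k,A):
    print(n,k.sum(),np.percentile(A[k],[2,10,50,90,98]).round(1) if k.sum() else '')
tr=(Z>14)&(Z<21)&(abs(X)<42)&(Y<-36)&(Y>-125)
s('tray x',tr,X); s('tray y',tr,Y)
h=(Z>69)&(Z<77)&(abs(X)<50)&(Y>-30)&(Y<125); s('house x',h&(Y>20),X); s('house y',h,Y)
s('hop x',h&(Y<14),X)
l=(Z>22)&(Z<28)&(abs(X)<24)&(Y>-45)&(Y<0); s('lip y',l,Y)
k=(Z>97)&(Z<106)&(Y>20)&(Y<110)&(abs(X)<60); s('knob x',k,X); s('knob y',k,Y)
if k.sum():
    kk=k&(X<-22); c=np.polyfit(X[kk],Y[kk],1); print('wing line y=',c.round(3),'ang',np.degrees(np.arctan(c[0])).round(1)); s('knob z',k,Z); s('hub y',k&(X>-5),Y); s('hub x',k&(Y>70),X)
np.savez(sys.argv[1]+'.npz',X=X,Y=Y,Z=Z)
E
python3 e.py w2
```

```text
d-pos [  -0.5 -107.4  147.3] rot [ 1.798e+02 -1.000e-01 -1.120e+01] F [ 0.3  0.3 -0.9] w 0.5 t 7.775
tray x 1108 [-41.3 -40.5  -4.5  33.5  34.3]
tray y 1108 [-96.  -95.3 -81.7 -44.9 -37.5]
house x 5607 [-40.5 -34.4  -3.4  27.8  34.1]
house y 6895 [-15.7   0.2  29.8  42.9  45.5]
hop x 1021 [-28.2 -27.5   6.9  21.2  22.3]
lip y 1294 [-29.8 -28.4 -22.6 -15.6 -13.2]
knob x 0 
knob y 0
```

View pics/w2.png

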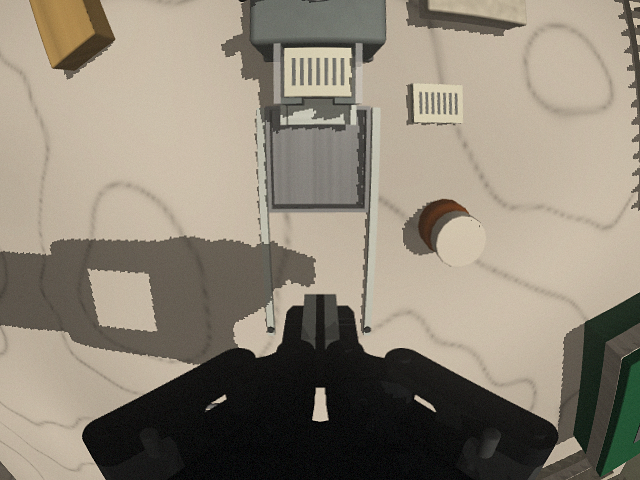

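Tray sits home with its end wall under the lip (outer wall about row 210); fingertip contact, lip and hopper all suggest the frame shifts about +3.5 mm in y. I'll move above the hopper side of the wing.

```bash
sed -i 's/^D=.*/D=np.array([515.2,50.2,-11.25])/' plan.py; python3 -c "
from plan import *
plan([(-24.5,15,150,23.4)])"
```

```text
d-pos [   0.5 -110.9  146.4] rot [179.8  -0.  -11.2] F [ 0.2 -0.6 -0.8] w -0.2 t 7.825
[-2.49, -12.59, -0.4, 0.18, 0.03, -23.39]
```

Request:
play_rows(
  targets=[
    [-0.8,-4,-0.4,0,0,-8,255],
    [-1.7,-8,-0.4,0,0,-16,255],
    [-2.5,-12.6,-0.4,0,0,-23.4,255],
    [-2.5,-12.6,-0.4,0,0,-23.4,255],
    [-2.5,-12.6,-0.4,0,0,-23.4,255],
  ],
)

```text
time: 8.45
tcp_pos: [493.2, 69.3, 148.4]
tool_rot: [179.8, 0.2, 12.1]
force: [-0.2, -1.1, 0.5]
gripper_width: 0.1
```

```bash
python3 e.py w3; python3 -c "
from plan import *
plan([(-24.5,24,84,23.4)])"
```

```text
d-pos [-25.3  14.5 148.4] rot [179.8   0.2  12.1] F [-0.2 -1.1  0.5] w 0.1 t 8.45
tray x 381 [-39.1 -38.7 -36.7 -19.1  36. ]
tray y 381 [-100.1  -99.   -80.   -44.3  -37.6]
house x 12919 [-39.2 -34.   -4.5  30.9  36.3]
house y 14336 [ -9.8  20.1  70.4 102.4 108. ]
hop x 759 [-26.3 -25.7  16.   23.6  24.5]
lip y 0 
knob x 4241 [-45.1 -37.5  -8.6   7.9  12.7]
knob y 4241 [44.  49.  59.7 75.  79.3]
wing line y= [ 0.395 64.503] ang 21.6
knob z 4241 [ 98.4  99.4 100.5 101.6 102.2]
hub y 1737 [49.8 53.3 65.4 77.  80.3]
hub x 919 [-15.3 -12.   -2.    8.7  12.2]
d-pos [-25.   14.1 148.8] rot [179.8   0.2  12.1] F [-0.2 -0.5  0.6] w -0.0 t 8.5
[0.46, -0.9, 6.47, 0.16, 0.19, -0.08]
```

View pics/w3.png

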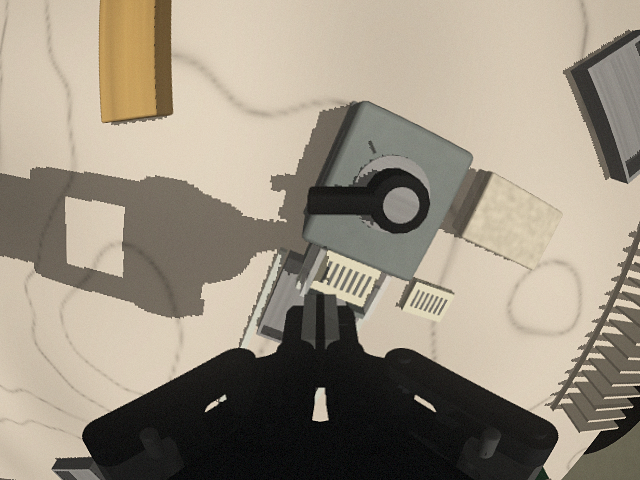

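```bash
sed -i 's/^D=.*/D=np.array([513.6,49.5,-11.25])/' plan.py
cat > arc.py <<'E'
from plan import *
def pt(phi,off=17,rad=37,z=84):
    t=np.radians(203.4-phi); u=np.array([np.cos(t),np.sin(t)]); n=np.array([-u[1],u[0]])
    p=np.array([0,66])+rad*u+off*n; return (p[0],p[1],z,23.4-phi)
E
python3 -c "
from arc import *
plan([pt(0,27,z=150),pt(0,27),pt(0,20)])"
```

```text
d-pos [-23.5  15.1 148.8] rot [179.8   0.2  12.1] F [-0.2 -0.5  0.6] w -0.0 t 8.5
[0.48, -1.03, -0.13, 0.16, 0.19, -0.08]
[0.5, -1.05, 6.47, 0.16, 0.19, -0.08]
[0.5, -1.75, 6.47, 0.16, 0.19, -0.08]
```

Request:
play_rows(
  targets=[
    [0.5,-1.0,0,0,0,0,255],
    [0.5,-1.0,3.5,0,0,0,255],
    [0.5,-1.0,5.5,0,0,0,255],
    [0.5,-1.0,6.4,0,0,0,255],
    [0.5,-1.4,6.4,0,0,0,255],
    [0.5,-1.7,6.4,0,0,0,255],
    [0.5,-1.7,6.4,0,0,0,255],
  ],
)

```text
time: 9.38
tcp_pos: [495.4, 86.7, 85.8]
tool_rot: [179.8, 0.1, 12.1]
force: [0.6, 0.2, -0.1]
gripper_width: -0.1
```

```bash
python3 -c "
from arc import *
plan([pt(p) for p in range(0,72,6)])"
```

```text
d-pos [-25.1  32.9  85.8] rot [1.798e+02 1.000e-01 1.210e+01] F [ 0.6  0.2 -0.1] w -0.1 t 9.375
[-0.08, -0.34, 0.18, 0.18, 0.08, -0.05]
[-0.24, -0.73, 0.18, 0.18, 0.07, 5.95]
[-0.35, -1.14, 0.18, 0.19, 0.06, 11.95]
[-0.42, -1.56, 0.18, 0.19, 0.05, 17.95]
[-0.45, -1.99, 0.18, 0.19, 0.04, 23.95]
[-0.44, -2.41, 0.18, 0.2, 0.03, 29.95]
[-0.37, -2.84, 0.17, 0.2, 0.02, 35.95]
[-0.27, -3.25, 0.17, 0.2, 0.01, 41.95]
[-0.12, -3.65, 0.17, 0.2, 0.0, 47.95]
[0.07, -4.03, 0.17, 0.2, -0.01, 53.95]
[0.29, -4.39, 0.17, 0.2, -0.02, 59.95]
[0.56, -4.73, 0.17, 0.21, -0.03, 65.95]
```

Request:
play_rows(
  targets=[
    [-0.1,-0.35,0.1,0,0,0,255],
    [-0.24,-0.73,0.1,0,0,6,255],
    [-0.35,-1.14,0.1,0,0,12,255],
    [-0.42,-1.56,0.1,0,0,18,255],
    [-0.45,-1.99,0.1,0,0,24,255],
    [-0.44,-2.41,0.1,0,0,30,255],
    [-0.37,-2.84,0.1,0,0,36,255],
    [-0.27,-3.25,0.1,0,0,42,255],
    [-0.12,-3.65,0.1,0,0,48,255],
    [0.07,-4.03,0.1,0,0,54,255],
    [0.07,-4.03,0.1,0,0,54,255],
  ],
)

```text
time: 10.75
tcp_pos: [487.5, 126.0, 85.2]
tool_rot: [179.8, -0.1, -41.8]
force: [-3.1, -2.4, 3.8]
gripper_width: -0.3
```

```bash
python3 e.py w4; python3 -c "
from arc import *
plan([pt(p) for p in (54,58,62,66,69,71,73)])"
```

```text
d-pos [-40.5  69.9  85.2] rot [ 1.798e+02 -1.000e-01 -4.180e+01] F [-3.1 -2.4  3.8] w -0.3 t 10.75
tray x 470 [-37.  -32.8  35.1  37.5  38.1]
tray y 470 [-99.  -97.2 -81.9 -45.8 -37.4]
house x 19517 [-35.4 -28.1   9.1  33.7  38.2]
house y 20326 [  6.3  26.6  84.9 106.4 110.2]
hop x 494 [10.6 14.1 22.7 25.3 25.9]
lip y 0 
knob x 7997 [-44.9 -36.8  -8.4   9.6  14.4]
knob y 7997 [52.8 58.6 74.8 85.8 91.5]
wing line y= [-0.276 73.517] ang -15.4
knob z 7997 [ 97.7  98.9 100.  101.4 104.3]
hub y 3429 [51.7 55.5 68.5 79.7 82.3]
hub x 5180 [-46.4 -39.4 -19.2   6.7  13. ]
d-pos [-40.6  69.9  85.1] rot [ 1.798e+02 -1.000e-01 -4.180e+01] F [-3.4 -2.3  2.7] w -0.0 t 10.8
[-0.01, -0.03, 0.11, 0.22, -0.12, 0.06]
[-0.12, -0.29, 0.11, 0.21, -0.13, 4.06]
[-0.21, -0.56, 0.11, 0.21, -0.13, 8.06]
[-0.28, -0.83, 0.1, 0.21, -0.14, 12.06]
[-0.32, -1.04, 0.1, 0.2, -0.15, 15.06]
[-0.34, -1.18, 0.1, 0.2, -0.15, 17.06]
[-0.36, -1.32, 0.1, 0.2, -0.15, 19.06]
```

View pics/w4.png

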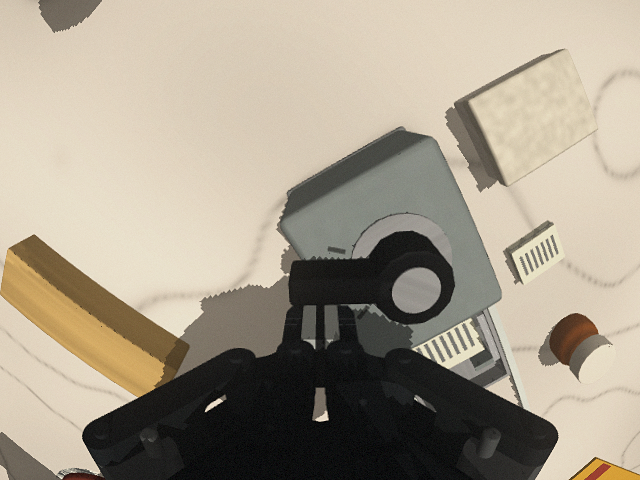

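Wing (290–450, row 285) lies flush with the fingers, so the knob is turned about 54°. Continue to the stop and a little past.

Request:
play_rows(
  targets=[
    [-0.12,-0.29,0.1,0,0,4,255],
    [-0.21,-0.56,0.1,0,0,8,255],
    [-0.28,-0.83,0.1,0,0,12,255],
    [-0.32,-1.04,0.1,0,0,15,255],
    [-0.33,-1.11,0.1,0,0,16,255],
    [-0.33,-1.11,0.1,0,0,16,255],
  ],
)

```text
time: 11.55
tcp_pos: [491.8, 136.3, 84.0]
tool_rot: [179.7, -0.1, -57.7]
force: [-5.0, -2.8, 4.4]
gripper_width: 0.1
```

```bash
python3 -c "
from arc import *
plan([pt(p) for p in (70,72,74)])
p,d=optics.camera('side'); save('side4',p)"
```

```text
d-pos [-38.4  80.9  84. ] rot [ 1.797e+02 -1.000e-01 -5.770e+01] F [-5.  -2.8  4.4] w 0.1 t 11.55
[0.02, -0.06, -0.0, 0.27, -0.14, 0.15]
[-0.04, -0.19, -0.0, 0.27, -0.14, 2.15]
[-0.09, -0.33, -0.0, 0.27, -0.15, 4.15]
```

Force is still only at spring level, so I'll nudge until it jumps at the stop.

Request:
play_rows(
  targets=[
    [-0.03,-0.15,0,0,0,1,255],
    [-0.05,-0.2,0,0,0,1,255],
    [-0.05,-0.2,0,0,0,1,255],
  ],
)

```text
time: 11.98
tcp_pos: [492.2, 137.0, 83.9]
tool_rot: [179.5, -0.1, -58.6]
force: [-6.7, -4.6, 5.4]
gripper_width: 0.3
```

Request:
play_rows(
  targets=[
    [0,-0.1,0,0,0,0,255],
    [0,-0.15,0,0,0,0,255],
    [0,-0.15,0,0,0,0,255],
  ],
)

```text
time: 12.35
tcp_pos: [492.2, 137.0, 83.9]
tool_rot: [179.3, -0.1, -58.5]
force: [-7.2, -4.9, 5.6]
gripper_width: -0.5
```

```bash
python3 e.py w5 | grep -E "wing|hub|tray"; python3 -c "
from h import *
p,d=optics.camera('side'); save('side5',p)
a=cv2.imread('pics/side5.png')[180:310,280:400]; a=cv2.resize(a,None,fx=4.2,fy=4.2,interpolation=cv2.INTER_CUBIC)
b=cv2.imread('pics/w5.png'); b=cv2.resize(b,None,fx=.45,fy=.45); c=np.zeros((a.shape[0],800,3),np.uint8); c[:,:504]=a[:,:504]; c[:216,510:510+288]=b; cv2.imwrite('pics/v5.png',c)"
```

```text
tray x 804 [-35.9 -30.2  13.9  37.   37.9]
tray y 804 [-99.3 -98.  -95.8 -53.9 -39.8]
wing line y= [-0.382 81.183] ang -20.9
hub y 3580 [51.5 55.4 68.6 79.6 82.1]
hub x 5289 [-40.5 -32.  -15.3   7.5  13.5]
```

View pics/v5.png

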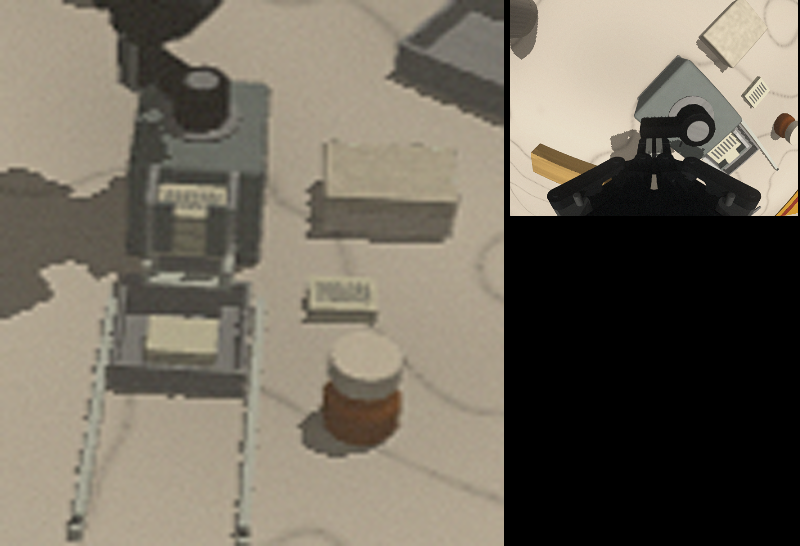

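The cassette lies in the tray (180,340 in the picture) and the knob is against its stop. I'll return along the arc in a controlled way.

```bash
python3 -c "
from arc import *
plan([pt(p) for p in range(64,-1,-8)]+[pt(0,24),pt(0,30),pt(0,30,z=150)])"
```

```text
d-pos [-38.1  81.7  83.9] rot [ 1.793e+02 -1.000e-01 -5.850e+01] F [-7.  -4.5  6.5] w -0.1 t 12.45
[0.26, 0.38, -0.01, 0.7, -0.09, -6.65]
[0.59, 0.84, 0.0, 0.71, -0.04, -14.64]
[0.98, 1.26, 0.01, 0.71, 0.01, -22.64]
[1.42, 1.61, 0.01, 0.71, 0.06, -30.64]
[1.91, 1.9, 0.02, 0.71, 0.11, -38.64]
[2.43, 2.12, 0.02, 0.71, 0.16, -46.64]
[2.98, 2.27, 0.02, 0.7, 0.21, -54.64]
[3.55, 2.33, 0.03, 0.69, 0.26, -62.64]
[4.12, 2.32, 0.03, 0.68, 0.32, -70.64]
[4.78, 2.55, 0.03, 0.68, 0.32, -70.64]
[5.34, 2.75, 0.03, 0.68, 0.32, -70.64]
[5.36, 2.83, -6.57, 0.68, 0.32, -70.64]
```

Request:
play_rows(
  targets=[
    [0.26,0.38,0,0.7,0,-6.6,255],
    [0.59,0.84,0,0.7,0,-14.6,255],
    [0.98,1.26,0,0.7,0,-22.6,255],
    [1.42,1.61,0,0.7,0,-30.6,255],
    [1.91,1.9,0,0.7,0,-38.6,255],
    [2.43,2.12,0,0.7,0,-46.6,255],
    [2.98,2.27,0,0.7,0,-54.6,255],
    [3.55,2.33,0,0.7,0,-62.6,255],
    [4.12,2.32,0,0.7,0,-70.6,255],
    [4.78,2.55,0,0.7,0,-70.6,255],
    [5.34,2.75,0,0.7,0,-70.6,255],
    [5.34,2.75,-1,0.7,0,-70.6,255],
    [5.34,2.8,-6,0.7,0,-70.6,255],
    [5.34,2.8,-8,0.7,0,-70.6,255],
    [5.34,3.8,-10,0.7,0,-70.6,255],
    [5.34,3.8,-10,0.7,0,-70.6,255],
    [5.34,3.8,-10,0.7,0,-70.6,255],
  ],
)

```text
time: 14.58
tcp_pos: [488.2, 72.6, 183.5]
tool_rot: [-179.8, 0.3, 12.1]
force: [0.7, 0.7, 0.4]
gripper_width: 0.1
```

```bash
python3 e.py w6; python3 -c "
from h import *
p,d=optics.camera('side'); save('side6',p)
a=cv2.imread('pics/side6.png')[180:310,280:400]; a=cv2.resize(a,None,fx=3.3,fy=3.3,interpolation=cv2.INTER_CUBIC)
b=cv2.imread('pics/w6.png')[60:420,140:540]; c=np.zeros((430,800,3),np.uint8); c[:429,:396]=a; c[:360,400:]=b; cv2.imwrite('pics/v6.png',c)
z=np.load('w6.npz');X,Y,Z=z['X'],z['Y'],z['Z']
k=(abs(X+1)<14)&(abs(Y-0)<10); print('stack top z',np.percentile(Z[k],[5,25,50,75,95]).round(1)); k=(abs(X)<30)&(Y>-92)&(Y<-45);print('in tray z',np.nanpercentile(Z[k],[5,50,95]).round(1))"
```

```text
d-pos [-29.4  17.7 183.5] rot [-179.8    0.3   12.1] F [0.7 0.7 0.4] w 0.1 t 14.575
tray x 335 [-38.4 -38.  -36.   35.3  37.1]
tray y 335 [-99.1 -97.3 -66.9 -44.9 -37.8]
house x 10031 [-38.3 -32.9  -2.8  31.6  37. ]
house y 11021 [-15.   20.8  69.6 103.4 109.2]
hop x 643 [-25.6 -24.7  -9.6  24.3  25.3]
lip y 142 [-33.  -32.  -29.4 -26.6 -25.6]
knob x 2999 [-43.9 -36.4  -7.2   8.9  13.6]
knob y 2999 [45.5 50.6 61.2 76.3 80.7]
wing line y= [ 0.398 65.511] ang 21.7
knob z 2999 [ 97.9  98.6  99.7 100.9 101.5]
hub y 1326 [51.2 54.6 66.6 78.4 81.5]
hub x 759 [-14.8 -11.3  -0.9   9.9  13.1]
stack top z [52.4 53.1 53.6 54.  54.8]
in tray z [ 1.6  3.5 13.1]
```

View pics/v6.png

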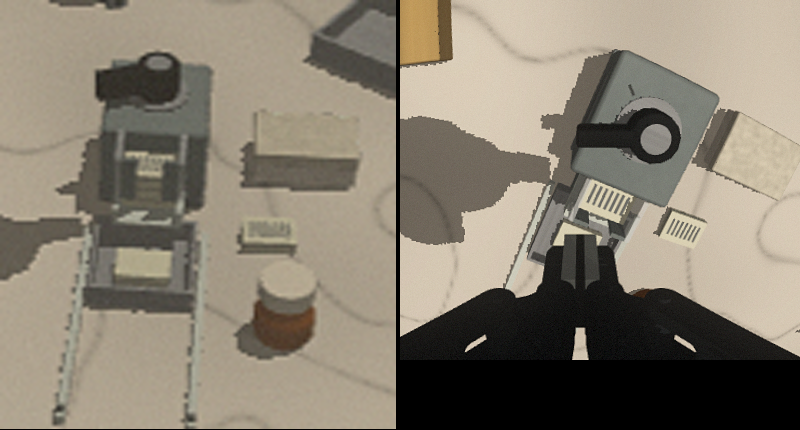

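All as expected: the wing line matches its rest angle (21.7° now, 21.6° before), the stack top is at 53.6 mm (54 expected), the cassette is in the tray and the tray hasn't moved.

```bash
python3 -c "
from workcell import r
print(r.sign_off())"
```

```text
the job is handed in; nothing more can be done
None
```

I pushed the tray home along its lane, then turned the knob once to its stop and let it spring back. One cassette dropped into the tray. I handed the job in at about 14.7 s; no verdict is reported.

- **Tray:** I pushed with shut fingers until the force rose to about 7 N and it stopped. In the last wrist picture its outer wall reads about 99 mm from the dispenser's origin, against 100.5 mm expected. The fitted frame is only good to a couple of mm.
- **Knob at its stop:** I pushed the wing along its arc until it stopped moving, with the force rising from about 6 to 10 N. The knob angle itself can't be read. The fitted wing line in the stop picture gave only 21°, probably because the fingers were also in the fit. I relied on the force, the wing lying flush with the fingers and the cassette having dropped.
- **Knob return:** I let it back under control. The wing line is at 21.7°, against 21.6° before the turn.
- **Cassettes:** The cassette lies in the tray, and the top of the remaining stack is at 53.6 mm (54 mm expected for three).
- **Bystanders:** Those near the dispenser look unmoved in the last pictures. I didn't re-measure any of them. The arm ended clear of everything.

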